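# Put three mixed-up pastry things back on their own places

### The job

Three things on the bench have been set down on one another's places: the whole fig now on the steel tray belongs on the round wooden board; the ring mould now on the rubber pad belongs on that square tray, and the kitchen timer now on the wooden board belongs on that dark six-sided rubber pad. Put each one upright in the middle of its own place and let go; the oblong white slab is empty and free for parking a thing meanwhile. Leave the piping nozzle, the other fig and the half fig where they are.

Things in the scene. Friction and masses are not known exactly. Their poses are not given: they have to be found in the camera images.
- whole_fig: The fig to be moved: a whole ripe fig standing upright on its blunt end, stem up, about 48x50 mm and 52 mm high with the stem; widest about 25 mm above its foot. It starts standing on the steel tray. Origin: centre of its underside, z up. It may be turned to any yaw. 45 g.
- ring_mould: The steel ring mould to be moved: a thin-walled plain steel cylinder 56 mm in outer diameter and 50 mm high, taken from outside across its diameter (treat it as solid: nothing fits inside). It starts standing on the rubber pad. Origin: centre of its underside, z up. About 60 g.
- timer: The cream kitchen timer to be moved: a round base 64 mm in diameter and 18 mm high, under a round dial 58 mm in diameter that reaches from 18 to 44 mm above the underside; the dial does not turn, and the timer can be taken across the dial. It starts standing on the wooden board. Origin: centre of its underside, z up. About 110 g.
- wood_board: The fig's own place: a round wooden board, 100 mm in diameter, 12 mm thick, fixed on the bench. Origin: centre of its underside, on the bench (z = 0); its flat top is 12 mm higher.
- steel_tray: The ring mould's own place: a square dark grey steel tray, 100x100 mm outside, fixed on the bench, with a floor 3 mm thick and a 3 mm thick rim round it whose top is 9 mm above the bench. Origin: centre of its underside, on the bench (z = 0); the floor on which things stand is 3 mm higher. x and y run along its sides.
- rubber_pad: The timer's own place: a dark six-sided rubber pad, 100 mm across flats, 8 mm thick, fixed on the bench. Origin: centre of its underside, on the bench (z = 0); its flat top is 8 mm higher.
- white_slab: The free parking spot: an oblong white marble slab, 80 mm along its x and 120 mm along its y, 10 mm thick, fixed on the bench, empty at the start. Origin: centre of its underside, on the bench (z = 0); its flat top is 10 mm higher.
- nozzle: Bystander, not to be moved: a white conical piping nozzle on its wide end among the places, 29 mm in diameter, 50 mm high. Origin: centre of its underside.
- other_fig: Bystander, not to be moved: another fig, lying directly on the bench with its stem to one side (along its x), 57x48 mm, 45 mm high. Origin: centre of its underside.
- half_fig: Bystander, not to be moved: a cut half fig lying directly on the bench, red cut face up, 48x53 mm, 27 mm high. Origin: centre of its underside.
Mind the look-alikes: they are no part of the job. Leave any red look-alike of the timer alone.

How it is judged:
At the end, for the whole second after the job is handed in: The whole fig stands on the wooden board, the ring mould on the floor of the steel tray and the timer on the rubber pad, each with its centre within 15 mm of the middle of its place, on its surface within 6 mm in height, upright within 0.15 rad, at rest and released (horizontal distance between whole_fig and wood_board below 0.015 m and z of whole_fig in the frame of wood_board between 0.006 and 0.018 m and angle between each of whole_fig, ring_mould, timer's own z axis and vertical below 0.15 rad and linear speed of each of whole_fig, ring_mould, timer below 0.02 m/s and angular speed of each of whole_fig, ring_mould, timer below 0.2 rad/s and contact force between each of whole_fig, ring_mould, timer and the fingers below 0.1 N and horizontal distance between ring_mould and steel_tray below 0.015 m and z of ring_mould in the frame of steel_tray between -0.003 and 0.009 m and horizontal distance between timer and rubber_pad below 0.015 m and z of timer in the frame of rubber_pad between 0.002 and 0.014 m); the robot touches nothing.
It fails at once if the piping nozzle is knocked over or shifted by more than 20 mm (distance of nozzle from where it was at the start of the episode above 0.02 m or angle between nozzle's own z axis and vertical above 0.5 rad).
It fails at once if the other fig is knocked over or shifted by more than 20 mm (distance of other_fig from where it was at the start of the episode above 0.02 m or angle between other_fig's own z axis and vertical above 0.5 rad).
It fails at once if the half fig is knocked over or shifted by more than 20 mm (distance of half_fig from where it was at the start of the episode above 0.02 m or angle between half_fig's own z axis and vertical above 0.5 rad).
It also fails if it takes over 85 s, if anything falls off the work surface, if the arm or the gripper's body presses on something with over 40 N, if the wrist force passes 120 N, or if a joint passes its speed limit or range.

### The arm

A 6-joint arm with a two-finger parallel gripper is mounted at the origin on a cart in front of the work surface, level with it; the furniture and walls round the work are solid. World frame = base frame: x ahead of the robot, y to its left, z up, the work surface at z = 0. Lengths are in m, angles in rad, forces in N, time in s.
With the tool pointing down it reaches from about 0.35 to 0.775 m from the base axis. Payload 5.5 kg.
Tool frame: the origin (TCP) lies at the very end of the fingers, on their centre line; the grasp point (between the pads) lies 19 mm behind it; x points along the fingers, y is the direction in which the jaws open and shut, and the axes are right-handed (so a half turn about x gives the same grasp; the last joint's range is limited). The gripper opens to 85 mm and grips with 20 to 120 N. Pads are 22 mm wide; open, the fingers measure 114 mm over their backs; the gripper's body (76 mm by 85 mm) begins 54 mm behind the grasp point. The pads swing forward as they close: fully open they stand 13 mm farther back than shut.
Start: joints at [1.136, 0.313, 0.046, 1.304, 0, 1.431], TCP at [0.167, 0.55, 0.231] pointing down, gripper open.
Joint ranges: [-2.76, 2.76], [-0.86, 1.69], [-1.03, 1.26], [-2.2, 2.34], [-1.47, 1.5], [-3.14, 3.14]. Speed limits (rad/s): [2.57, 2.57, 3.14, 3.14, 3.14, 3.14].

### API

Orientations are given as a unit quaternion [w, x, y, z].
In Python, from workcell import env gives the robot as it stands.
- The arm moves only by the tool servo_tool, never from a script. Its argument "increments" is a list of rows, each an object with "offset": the shift along the tool's x, y, z in cm, a list of three; "yaw": the turn about the tool's x in degrees. In form: [{"offset": [x, y, z], "yaw": yaw}, ...]. A call has exactly 8 rows; each row is the pose to reach, as a shift and turn from the pose commanded when the call began, along the tool's axes at that moment; what a row does not reach only later rows make up. A row lasts 1/10 s, in which the tool goes at most 50 mm and 8.59 degrees, less where a joint would pass 70% of its speed; a pose out of reach is approached as far as the arm can. A call with a gripper value outside its range is refused whole. "claw" is the opening, from 0 (shut) to 1 (fully open), set as the call begins (left out, the last holds). The fingers move at their own pace and stop on an object; "force" is the grip in N (left out, the last holds). Time passes only in rows, so rows that repeat a pose let the fingers close, or fill a call up. It gives the time, the measured TCP pose, the force and the opening at its end, in the units of the state.
- env.get_state(): the state, without advancing time (a new reading comes with each control period).
- env.read_camera(name): name is "scene" or "side" or "wrist"; returns (picture, depth): 420x560x3 uint8, red, green, blue; 420x560 float32, m along the optical axis (not along the pixel's ray), 0 where there is no reading.
- env.camera_model(name): a dict with "vertical_fov" (degrees; the focal length in pixels is half the picture's height over the tangent of half this angle, whatever the lens; pixels are square), "cx", "cy" (the principal point, pixels), "D" ([k1, k2, p1, p2, k3] as OpenCV has them; the pictures are not rectified), "world_from_camera" (4x4, takes a point from camera to world coordinates). Camera axes: x right, y up, looking along -z (the intrinsics and any distortion apply to the point x, -y, -z); pixel columns grow to the right and rows downward; lengths in m; the calibration is good to about 2 mm. A picture is of the moment at which its call begins: read the wrist's pose just before it. camera_model takes no time and is no camera call; for the wrist camera it gives the pose at the moment of the call.
- env.hand_in(): hands the job in, once; it reports no verdict.
The state is a dict: "clock": time; "joint_pos": joint angles; "qvel": joint speeds; "tau": joint torques, N m; "tcp_pos": TCP position; "orientation": TCP orientation; "wrist_force": force on the tool from outside, world axes, zero at the start; "ft_torque": the same for the moment, N m; "finger_gap": finger opening in m.
Only numpy, scipy, OpenCV 4.12 (cv2) and the standard library are available. Lean on these libraries where they do the work, as an engineer would, in place of code of your own. Each camera call takes 0.05 s, during which the arm holds its last target.

## Working session

There is one attempt and no reset: what is moved stays moved. The work goes in short steps, Python scripts to look and compute and a tool call to move; the robot and the scene stay as the last step left them, time stands still between calls to the robot, and variables do not carry over. Pictures are saved under pics/ and viewed, and the job is handed in when it is done.

Besides the shell and the picture viewer there is one more tool, called as name(argument=value, ...) on one line, values as JSON. servo_tool: Moves the arm, as the interface text tells. Its arguments: {"type":"object","properties":{"increments":{"type":"array","items":{"type":"object","properties":{"offset":{"type":"array","items":{"type":"number"}},"yaw":{"type":"number"}}}},"claw":{"type":"number"},"force":{"type":"number"}},"required":["increments"]}

```bash
mkdir -p pics; ls; cat > h.py <<'E'
import numpy as np, cv2, pickle
from workcell import env
def K(m):
    f=210/np.tan(np.radians(m['vertical_fov'])/2)
    return np.array([[f,0,m['cx']],[0,f,m['cy']],[0,0,1.]])
def pts(m,uv,d):
    """world pts from pixels+depth"""
    uv=np.asarray(uv,float).reshape(-1,1,2)
    n=cv2.undistortPoints(uv,K(m),np.array(m['D'],float)).reshape(-1,2)
    d=np.asarray(d,float).reshape(-1)
    c=np.stack([n[:,0]*d,-n[:,1]*d,-d,np.ones_like(d)],1)
    return (c@np.array(m['world_from_camera']).T)[:,:3]
def plane(m,uv,z):
    o=np.array(m['world_from_camera'])[:3,3]
    p=pts(m,uv,np.ones(len(np.reshape(uv,(-1,2)))))-o
    return o+p*((z-o[2])/p[:,2])[:,None]
def snap(name,tag):
    m=env.camera_model(name); im,d=env.read_camera(name)
    pickle.dump((m,im,d),open(f'pics/{tag}.pkl','wb'))
    cv2.imwrite(f'pics/{tag}.png',im[:,:,::-1]); return m,im,d
def cloud(m,d):
    v,u=np.mgrid[0:420,0:560]
    return pts(m,np.stack([u.ravel(),v.ravel()],1),d.ravel()).reshape(420,560,3)
E
python3 - <<'E'
from h import *
print(env.get_state())
for n in ['scene','side','wrist']:
    m,im,d=snap(n,n+'0'); print(n,m, (d>0).mean())
E
```

```text
pics
{'clock': 0.0, 'joint_pos': array([ 1.13636557e+00,  3.14009689e-01,  4.49587441e-02,  1.30360195e+00,
       -7.18821636e-06,  1.43118793e+00]), 'qvel': array([ 3.45001456e-04,  1.90843623e-04, -1.02879526e-03,  7.62182457e-05,
        7.30445955e-04,  2.72829074e-04]), 'tau': array([ 9.54989846e-04, -4.80623746e+01,  2.98534584e+01,  1.93364848e-02,
       -1.04776900e-04,  5.27689636e-06]), 'tcp_pos': array([0.16687167, 0.54970779, 0.23039532]), 'orientation': array([ 0.69925426,  0.10322804,  0.69962103, -0.10448856]), 'wrist_force': array([-0.13751937, -0.06333153,  0.10177793]), 'ft_torque': array([-0.04064166,  0.0111944 ,  0.05275453]), 'finger_gap': 0.08537647600912128}
scene {'vertical_fov': 48.4078382005643, 'cx': 279.0296980036428, 'cy': 207.81520054541005, 'D': array([-0.00645531,  0.        ,  0.        ,  0.        ,  0.        ]), 'world_from_camera': array([[ 0.68386623,  0.35657324, -0.63653948, -0.1638728 ],
       [-0.72942901,  0.3148444 , -0.60729427, -0.58297763],
       [-0.016134  ,  0.8796184 ,  0.47540631,  0.56700162],
       [ 0.        ,  0.        
[... 355 characters left out ...]
2610e-01, -7.22093459e-01,
        -5.64664233e-01],
       [ 1.80210456e-04,  7.96525456e-01,  6.04604966e-01,
         6.08933794e-01],
       [ 0.00000000e+00,  0.00000000e+00,  0.00000000e+00,
         1.00000000e+00]])} 0.9960501700680272
wrist {'vertical_fov': 65.9383613387915, 'cx': 281.1486794979513, 'cy': 210.61078116885813, 'D': array([-0.07901619,  0.        ,  0.        ,  0.        ,  0.        ]), 'world_from_camera': array([[ 0.29075201, -0.91991922, -0.26308153,  0.09873812],
       [ 0.95679678,  0.27903195,  0.08173791,  0.56942964],
       [-0.00178413, -0.27548103,  0.96130485,  0.37500616],
       [ 0.        ,  0.        ,  0.        ,  1.        ]])} 0.9957993197278912
```

View pics/scene0.png

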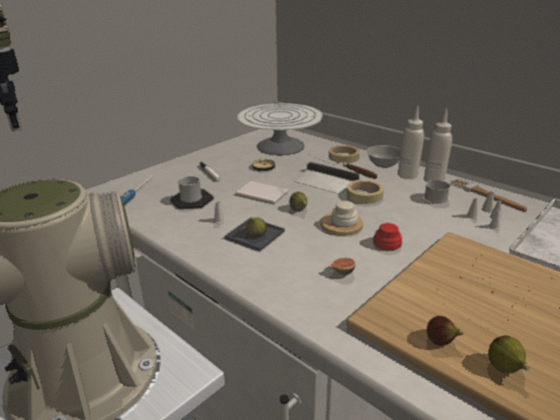

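View pics/side0.png

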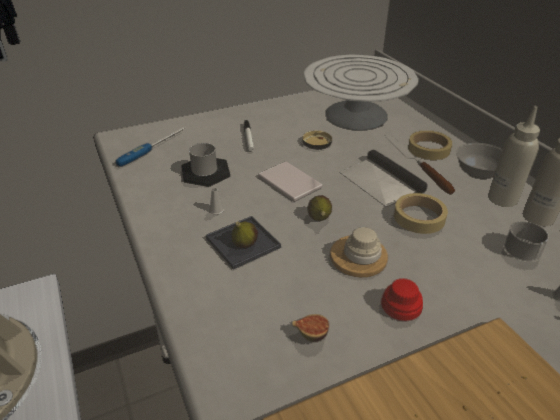

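View pics/wrist0.png

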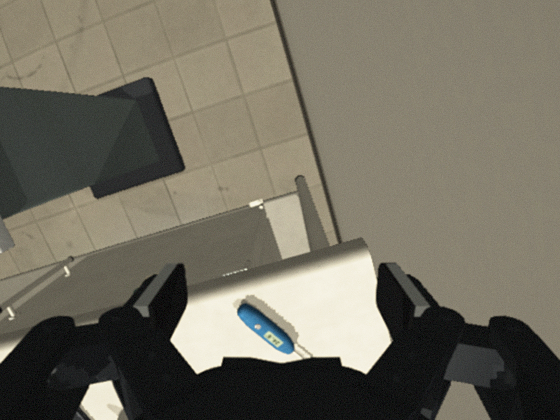

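The scene and side views show these (side pixels): tray with fig at (244,240), pad with ring (205,168), board with timer (360,250), empty slab (290,180), nozzle (215,202), other fig (320,208), half fig (314,327), red look-alike (403,298). Next I measure them.

```bash
cat > meas.py <<'E'
from h import *
import sys
def rot(im,bb,f=3):
    x,y,w,h=bb; return cv2.resize(im[y:y+h,x:x+w,::-1],None,fx=f,fy=f,interpolation=cv2.INTER_CUBIC)
if __name__=='__main__':
    for n in ['side0','scene0']:
        m,im,d=pickle.load(open(f'pics/{n}.pkl','rb')); C=cloud(m,d)
        seeds={'side0':dict(fig=(244,240),ring=(205,168),timer=(363,250),slab=(290,180),nozzle=(215,200),ofig=(320,208),half=(314,327),red=(403,298)),
         'scene0':dict(fig=(256,228),ring=(189,190),timer=(344,215),slab=(262,191),nozzle=(218,212),ofig=(299,202),half=(344,266),red=(388,237))}[n]
        print(n)
        Z=C[:,:,2]; table=np.median(Z[(C[:,:,0]>.3)&(C[:,:,0]<.7)&(abs(C[:,:,1])<.3)]); print('table',table)
        for lo in (0.004,0.016):
          mask=((Z>lo)&(Z<.1)).astype(np.uint8)
          nl,lab=cv2.connectedComponents(mask)
          for k,(u,v) in seeds.items():
            l=lab[v,u]
            if l==0: print(k,'none',C[v,u]);continue
            P=C[lab==l]; lo_,hi=P.min(0),P.max(0)
            c,r=cv2.minEnclosingCircle(P[:,:2].astype(np.float32))
            print(lo,k,len(P),'bbox',lo_.round(3),hi.round(3),'circ',np.round(c,3),round(r,3))
E
python3 meas.py
```

```text
side0
table 0.0001878660199673421
0.004 fig 1061 bbox [0.407 0.036 0.004] [0.522 0.153 0.055] circ [0.464 0.094] 0.07
0.004 ring 1401 bbox [0.422 0.29  0.004] [0.53  0.391 0.059] circ [0.476 0.346] 0.057
0.004 timer 2067 bbox [ 0.583 -0.077  0.004] [0.682 0.022 0.058] circ [ 0.633 -0.028] 0.051
0.004 slab 1291 bbox [0.574 0.168 0.004] [0.679 0.302 0.013] circ [0.626 0.235] 0.07
0.004 nozzle 234 bbox [0.439 0.194 0.004] [0.464 0.217 0.05 ] circ [0.452 0.205] 0.013
0.004 ofig 492 bbox [0.603 0.07  0.005] [0.649 0.121 0.047] circ [0.623 0.096] 0.027
0.004 half 710 bbox [ 0.456 -0.167  0.009] [ 0.506 -0.119  0.029] circ [ 0.479 -0.14 ] 0.028
0.004 red 1361 bbox [ 0.603 -0.184  0.004] [ 0.679 -0.123  0.046] circ [ 0.642 -0.153] 0.039
0.016 fig 512 bbox [0.443 0.067 0.016] [0.491 0.109 0.055] circ [0.467 0.09 ] 0.025
0.016 ring 701 bbox [0.447 0.319 0.016] [0.503 0.38  0.059] circ [0.475 0.349] 0.031
0.016 timer 1066 bbox [ 0.605 -0.063  0.016] [ 0.665 -0.004  0.058] circ [ 0.636 -0.032] 0.031
slab none [0.62627202 0.23122474 0.00791083]
0.016 nozzle 161 bbox [0.442 0.196 0.016] [0.463 0.2
[... 1005 characters left out ...]
5  0.046] circ [ 0.63  -0.153] 0.031
0.016 fig 287 bbox [0.442 0.067 0.016] [0.488 0.114 0.056] circ [0.464 0.09 ] 0.025
0.016 ring 454 bbox [0.446 0.317 0.016] [0.504 0.379 0.058] circ [0.475 0.349] 0.032
0.016 timer 531 bbox [ 0.605 -0.063  0.016] [ 0.665 -0.002  0.058] circ [ 0.635 -0.033] 0.031
slab none [0.6214572  0.2284745  0.00966649]
0.016 nozzle 104 bbox [0.442 0.197 0.016] [0.461 0.216 0.051] circ [0.451 0.207] 0.012
0.016 ofig 234 bbox [0.603 0.071 0.016] [0.645 0.121 0.045] circ [0.62  0.096] 0.026
0.016 half 292 bbox [ 0.456 -0.168  0.016] [ 0.507 -0.121  0.028] circ [ 0.48  -0.141] 0.027
0.016 red 455 bbox [ 0.602 -0.18   0.016] [ 0.658 -0.125  0.046] circ [ 0.631 -0.152] 0.03
```

```bash
cat > fit.py <<'E'
from h import *
def circ(P):
    A=np.c_[2*P[:,:2],np.ones(len(P))]; s=np.linalg.lstsq(A,(P[:,:2]**2).sum(1),rcond=None)[0]
    return s[:2].round(4),np.sqrt(s[2]+s[:2]@s[:2]).round(4)
for n in ['side0','scene0']:
    m,im,d=pickle.load(open(f'pics/{n}.pkl','rb')); C=cloud(m,d).reshape(-1,3)
    def sel(c,r,z0,z1): return C[(np.hypot(*(C[:,:2]-c).T)<r)&(C[:,2]>z0)&(C[:,2]<z1)]
    print(n)
    for k,c,z0,z1 in [('ringwall',(.475,.346),.02,.05),('timerdial',(.635,-.032),.034,.05),('timerbase',(.635,-.032),.018,.028),('fig mid',(.466,.091),.022,.034)]:
        P=sel(c,.045,z0,z1); print(k,len(P),circ(P))
    P=sel((.635,-.032),.045,.053,.07);print('timer top',P.mean(0),len(P), P[:,2].max())
    for k,c,z0,z1 in [('board',(.632,-.028),.005,.014),('pad',(.476,.346),.004,.011),('slab',(.624,.235),.004,.013),('tray',(.464,.094),.004,.012)]:
        P=sel(c,.085,z0,z1)[:,:2].astype(np.float32)
        print(k,len(P),'circ',np.round(cv2.minEnclosingCircle(P)[0],4),'rect',cv2.minAreaRect(P))
s=env.get_state(); w,x,y,z=s['orientation']
from scipy.spatial.transform import Rotation as R
print(R.from_quat([x,y,z,w]).as_matrix().round(3))
E
python3 fit.py
```

```text
side0
ringwall 484 (array([0.4749, 0.3495]), np.float64(0.027))
timerdial 379 (array([ 0.6374, -0.0303]), np.float64(0.0241))
timerbase 202 (array([ 0.6374, -0.0304]), np.float64(0.0302))
fig mid 203 (array([0.4664, 0.0912]), np.float64(0.0203))
timer top [ 0.63641427 -0.03166756  0.05499298] 298 0.05788497581979801
board 956 circ [ 0.6326 -0.0281] rect ((0.6282311677932739, -0.032756730914115906), (0.08674981445074081, 0.09999832510948181), 42.50764846801758)
pad 650 circ [0.4759 0.3463] rect ((0.47497957944869995, 0.3388008773326874), (0.09916003793478012, 0.09975037723779678), 78.77536010742188)
slab 1290 circ [0.6262 0.2349] rect ((0.6257323026657104, 0.2340247929096222), (0.0816507413983345, 0.12234611064195633), 14.57927131652832)
tray 594 circ [0.464  0.0939] rect ((0.4643418788909912, 0.09538133442401886), (0.10171311348676682, 0.1030682772397995), 9.621273040771484)
scene0
ringwall 313 (array([0.4752, 0.3489]), np.float64(0.0272))
timerdial 195 (array([ 0.6376, -0.0316]), np.float64(0.0234))
timerbase 119 (array([ 0.6374, -0.0316]), np.float64(0.0297))
fig mid 125 (array([0.4659, 0.0902]), np.float64(0.0199))
timer top [ 0.63594791 -0.03239978  0.0549028 ] 110 0.05783665800919069
board 434 circ [ 0.6311 -0.0283] rect ((0.6265324354171753, -0.03193037211894989), (0.08751970529556274, 0.09879446029663086), 27.714879989624023)
pad 383 circ [0.4763 0.3459] rect ((0.47623491287231445, 0.34220731258392334), (0.10721974819898605, 0.10235290974378586), 77.13440704345703)
slab 643 circ [0.6232 0.2341] rect ((0.6274250149726868, 0.23369121551513672), (0.08636992424726486, 0.12174870818853378), 13.808481216430664)
tray 310 circ [0.4645 0.0944] rect ((0.46389085054397583, 0.09423467516899109), (0.1021498590707779, 0.1034051775932312), 9.505743026733398)
[[-0.001  0.291  0.957]
 [-0.001  0.957 -0.291]
 [-1.    -0.001 -0.   ]]
```

```bash
cat > go.py <<'E'
import sys,numpy as np
from workcell import env
from scipy.spatial.transform import Rotation as R
s=env.get_state(); w,x,y,z=s['orientation']; M=R.from_quat([x,y,z,w]).as_matrix()
print('t',round(s['clock'],2),'tcp',s['tcp_pos'].round(4),'gap',round(s['finger_gap'],4),'F',s['wrist_force'].round(1),'yaxis',M[:,1].round(3))
p=s['tcp_pos']
for a in sys.argv[1:]:
    t=np.array([float(v) for v in a.split(',')]); print(a,'offset cm',(M.T@(t-p)*100).round(2))
E
python3 go.py .475,.349,.12 .475,.349,.015
```

```text
t 0.15 tcp [0.1669 0.5499 0.2306] gap 0.0856 F [-0.4 -0.3  0.2] yaxis [ 0.291  0.957 -0.001]
.475,.349,.12 offset cm [ 11.07 -10.25  35.32]
.475,.349,.015 offset cm [ 21.57 -10.24  35.32]
```

servo_tool(increments=[{"offset": [1.4, -1.3, 4.4]}, {"offset": [2.8, -2.6, 8.8]}, {"offset": [4.2, -3.8, 13.2]}, {"offset": [5.5, -5.1, 17.7]}, {"offset": [7.0, -6.4, 22.1]}, {"offset": [8.3, -7.7, 26.5]}, {"offset": [9.7, -9.0, 30.9]}, {"offset": [11.1, -10.25, 35.3]}], claw=1, force=30)

```text
invalid input
```

```bash
python3 go.py .475,.349,.12 .475,.349,.015; python3 -c "
from h import *
snap('wrist','w1')"
```

```text
t 0.15 tcp [0.1669 0.5499 0.2306] gap 0.0856 F [-0.4 -0.3  0.2] yaxis [ 0.291  0.957 -0.001]
.475,.349,.12 offset cm [ 11.07 -10.25  35.32]
.475,.349,.015 offset cm [ 21.57 -10.24  35.32]
```

View pics/w1.png

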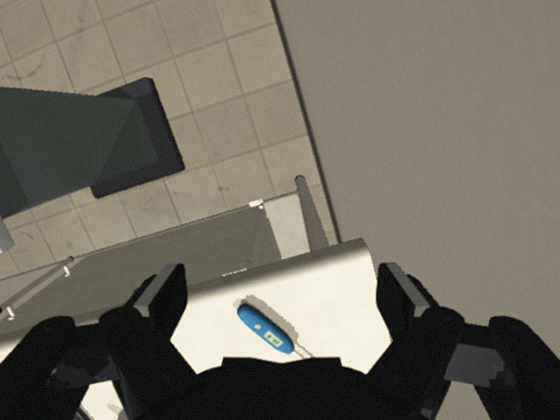

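The wrist picture is unchanged because the call was refused, most likely since each row needs its yaw.

servo_tool(increments=[{"offset": [1.4, -1.3, 4.4], "yaw": 0}, {"offset": [2.8, -2.6, 8.8], "yaw": 0}, {"offset": [4.2, -3.8, 13.2], "yaw": 0}, {"offset": [5.5, -5.1, 17.7], "yaw": 0}, {"offset": [7.0, -6.4, 22.1], "yaw": 0}, {"offset": [8.3, -7.7, 26.5], "yaw": 0}, {"offset": [9.7, -9.0, 30.9], "yaw": 0}, {"offset": [11.1, -10.25, 35.3], "yaw": 0}], claw=1, force=30)

```text
clock: 1.0
tcp_pos: [0.4764, 0.3483, 0.1197]
orientation: [0.699, 0.104, 0.699, -0.104]
wrist_force: [-0.1, 0.6, 0.1]
finger_gap: 0.0852
```

```bash
python3 go.py .475,.349,.12 .475,.349,.015; python3 -c "
from h import *
snap('wrist','w2')"
```

```text
t 1.0 tcp [0.4764 0.3483 0.1197] gap 0.0852 F [-0.1  0.6  0.1] yaxis [0.291 0.957 0.   ]
.475,.349,.12 offset cm [-0.03  0.03 -0.15]
.475,.349,.015 offset cm [10.47  0.03 -0.15]
```

View pics/w2.png

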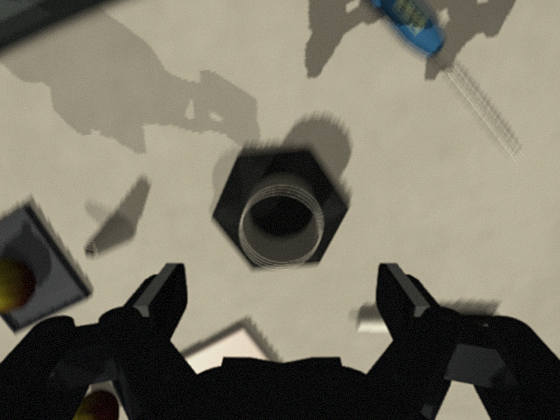

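The wrist view (slightly motion-blurred) shows the ring at (281,225), centred between the fingers at about (281,290). Going down to grasp it.

servo_tool(increments=[{"offset": [0, 0, -0.1], "yaw": 0}, {"offset": [2, 0, -0.1], "yaw": 0}, {"offset": [4.5, 0, -0.1], "yaw": 0}, {"offset": [7, 0, -0.1], "yaw": 0}, {"offset": [9, 0, -0.1], "yaw": 0}, {"offset": [10.4, 0, -0.1], "yaw": 0}, {"offset": [10.4, 0, -0.1], "yaw": 0}, {"offset": [10.4, 0, -0.1], "yaw": 0}])

```text
clock: 1.85
tcp_pos: [0.4734, 0.3505, 0.0167]
orientation: [0.699, 0.103, 0.7, -0.103]
wrist_force: [-0.0, -0.2, 0.5]
finger_gap: 0.0851
```

servo_tool(increments=[{"offset": [0, 0, 0], "yaw": 0}, {"offset": [0, 0, 0], "yaw": 0}, {"offset": [0, 0, 0], "yaw": 0}, {"offset": [0, 0, 0], "yaw": 0}, {"offset": [0, 0, 0], "yaw": 0}, {"offset": [0, 0, 0], "yaw": 0}, {"offset": [0, 0, 0], "yaw": 0}, {"offset": [0, 0, 0], "yaw": 0}], claw=0, force=30)

```text
clock: 2.65
tcp_pos: [0.4748, 0.3505, 0.0177]
orientation: [0.7, 0.104, 0.699, -0.103]
wrist_force: [-2.3, 0.9, 5.3]
finger_gap: 0.0535
```

```bash
python3 go.py .626,.234,.10; python3 -c "
from h import *
snap('side','s1');snap('wrist','w3')"
```

```text
t 2.65 tcp [0.4748 0.3505 0.0177] gap 0.0535 F [-2.3  0.9  5.3] yaxis [0.29  0.957 0.002]
.626,.234,.10 offset cm [-8.22 -6.74 17.86]
```

View pics/s1.png

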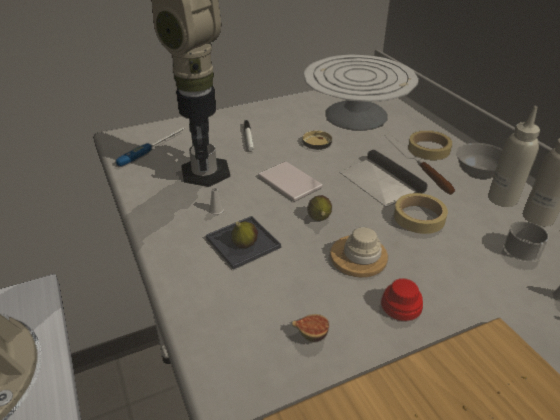

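View pics/w3.png

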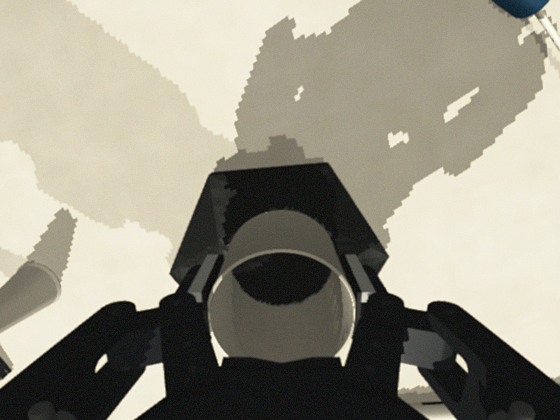

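Side (203,160) and wrist views show the ring held upright between the pads. Lifting it toward the slab.

servo_tool(increments=[{"offset": [-0.5, 0, 0], "yaw": 0}, {"offset": [-1.5, 0, 0], "yaw": 0}, {"offset": [-3, 0, 0], "yaw": 0}, {"offset": [-5, 0, 0], "yaw": 0}, {"offset": [-7, 0, 0.5], "yaw": 0}, {"offset": [-8.2, -1, 3], "yaw": 0}, {"offset": [-8.2, -2.3, 6], "yaw": 0}, {"offset": [-8.2, -3.5, 9.0], "yaw": 0}])

```text
clock: 3.55
tcp_pos: [0.5511, 0.2899, 0.0999]
orientation: [0.7, 0.104, 0.699, -0.103]
wrist_force: [0.9, 0.5, -1.3]
finger_gap: 0.0539
```

```bash
python3 go.py .626,.234,.10; python3 -c "
from h import *
snap('wrist','w4')"
```

```text
t 3.55 tcp [0.5511 0.2899 0.0999] gap 0.0539 F [ 0.9  0.5 -1.3] yaxis [0.29  0.957 0.001]
.626,.234,.10 offset cm [ 0.   -3.19  8.79]
```

View pics/w4.png

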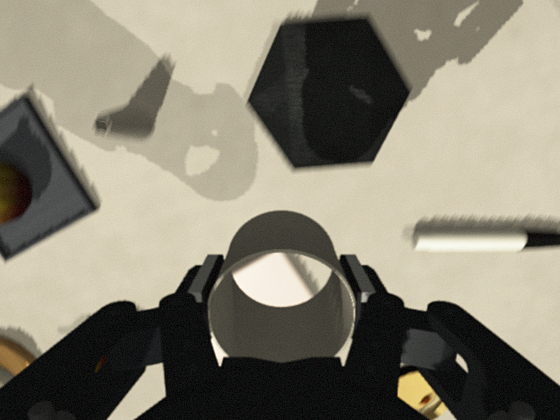

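The ring is held; the empty pad is at (330,90) in the wrist view.

servo_tool(increments=[{"offset": [0, -0.8, 2.2], "yaw": 0}, {"offset": [0, -1.6, 4.4], "yaw": 0}, {"offset": [0, -2.4, 6.6], "yaw": 0}, {"offset": [0, -3.1, 8.5], "yaw": 0}, {"offset": [0, -3.2, 8.7], "yaw": 0}, {"offset": [2, -3.2, 8.75], "yaw": 0}, {"offset": [4, -3.2, 8.8], "yaw": 0}, {"offset": [6, -3.2, 8.8], "yaw": 0}])

```text
clock: 4.4
tcp_pos: [0.6244, 0.2345, 0.0382]
orientation: [0.699, 0.104, 0.699, -0.104]
wrist_force: [1.4, 0.0, -0.7]
finger_gap: 0.0542
```

```bash
python3 go.py .626,.234,.021 
```

```text
t 4.4 tcp [0.6244 0.2345 0.0382] gap 0.0542 F [ 1.4  0.  -0.7] yaxis [0.29  0.957 0.   ]
.626,.234,.021 offset cm [ 1.72 -0.01  0.17]
```

servo_tool(increments=[{"offset": [0.4, 0, 0], "yaw": 0}, {"offset": [0.9, 0, 0], "yaw": 0}, {"offset": [1.3, 0, 0], "yaw": 0}, {"offset": [1.6, 0, 0], "yaw": 0}, {"offset": [1.7, 0, 0], "yaw": 0}, {"offset": [1.8, 0, 0], "yaw": 0}, {"offset": [1.8, 0, 0], "yaw": 0}, {"offset": [1.8, 0, 0], "yaw": 0}])

```text
clock: 5.2
tcp_pos: [0.6251, 0.2341, 0.0206]
orientation: [0.7, 0.104, 0.699, -0.104]
wrist_force: [0.1, 0.2, -0.5]
finger_gap: 0.0541
```

```bash
python3 go.py .626,.234,.021; python3 -c "
from h import *
snap('side','s2')"
```

```text
t 5.2 tcp [0.6251 0.2341 0.0206] gap 0.0541 F [ 0.1  0.2 -0.5] yaxis [0.291 0.957 0.   ]
.626,.234,.021 offset cm [-0.04  0.02  0.09]
```

View pics/s2.png

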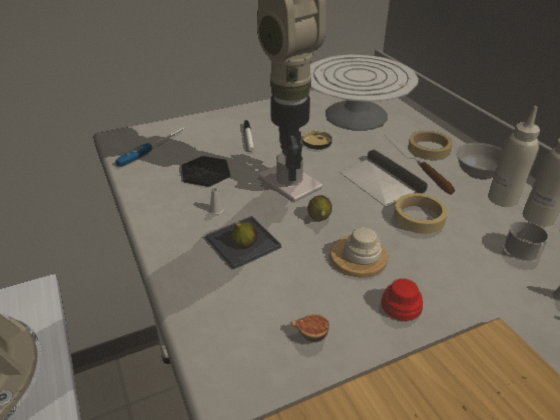

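The ring is above the slab at (291,172). I'll feel for contact.

servo_tool(increments=[{"offset": [0.05, 0, 0], "yaw": 0}, {"offset": [0.1, 0, 0], "yaw": 0}, {"offset": [0.1, 0, 0], "yaw": 0}, {"offset": [0.15, 0, 0], "yaw": 0}, {"offset": [0.15, 0, 0], "yaw": 0}, {"offset": [0.2, 0, 0], "yaw": 0}, {"offset": [0.2, 0, 0], "yaw": 0}, {"offset": [0.2, 0, 0], "yaw": 0}])

```text
clock: 6.05
tcp_pos: [0.6251, 0.2341, 0.0197]
orientation: [0.7, 0.104, 0.699, -0.104]
wrist_force: [-3.8, -1.9, 9.6]
finger_gap: 0.0538
```

Contact came at the predicted height. Opening and rising.

servo_tool(increments=[{"offset": [-0.1, 0, 0], "yaw": 0}, {"offset": [-0.1, 0, 0], "yaw": 0}, {"offset": [-0.1, 0, 0], "yaw": 0}, {"offset": [-0.1, 0, 0], "yaw": 0}, {"offset": [-0.5, 0, 0], "yaw": 0}, {"offset": [-3, 0, 0], "yaw": 0}, {"offset": [-6, 0, 0], "yaw": 0}, {"offset": [-9, 0, 0], "yaw": 0}], claw=1)

```text
clock: 6.85
tcp_pos: [0.6246, 0.234, 0.1091]
orientation: [0.699, 0.104, 0.7, -0.104]
wrist_force: [-0.0, -0.2, -0.2]
finger_gap: 0.0854
```

```bash
python3 go.py .636,-.032,.12
```

```text
t 6.85 tcp [0.6246 0.234  0.1091] gap 0.0854 F [-0.  -0.2 -0.2] yaxis [ 0.291  0.957 -0.   ]
.636,-.032,.12 offset cm [ -1.09 -25.12   8.81]
```

servo_tool(increments=[{"offset": [-1, -3.6, 1.3], "yaw": 0}, {"offset": [-1, -7.2, 2.5], "yaw": 0}, {"offset": [-1, -10.8, 3.8], "yaw": 0}, {"offset": [-1, -14.4, 5.0], "yaw": 0}, {"offset": [-1, -18, 6.3], "yaw": 0}, {"offset": [-1, -21.6, 7.6], "yaw": 0}, {"offset": [-1, -25.1, 8.8], "yaw": 0}, {"offset": [-1, -25.1, 8.8], "yaw": 0}])

```text
clock: 7.65
tcp_pos: [0.6367, -0.0364, 0.1185]
orientation: [0.7, 0.105, 0.699, -0.106]
wrist_force: [-0.3, 0.6, -0.6]
finger_gap: 0.0851
```

```bash
python3 go.py .636,-.032,.12 .636,-.032,.028; python3 -c "
from h import *
snap('wrist','w5'); snap('side','s3')"
```

```text
t 7.65 tcp [ 0.6367 -0.0364  0.1185] gap 0.0851 F [-0.3  0.6 -0.6] yaxis [ 0.296  0.955 -0.001]
.636,-.032,.12 offset cm [-0.15  0.4  -0.2 ]
.636,-.032,.028 offset cm [ 9.05  0.41 -0.21]
```

View pics/w5.png

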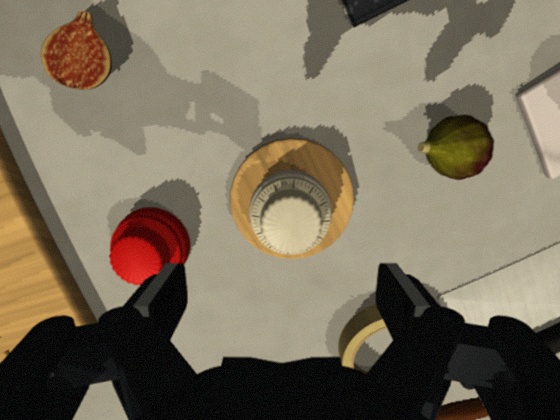

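View pics/s3.png

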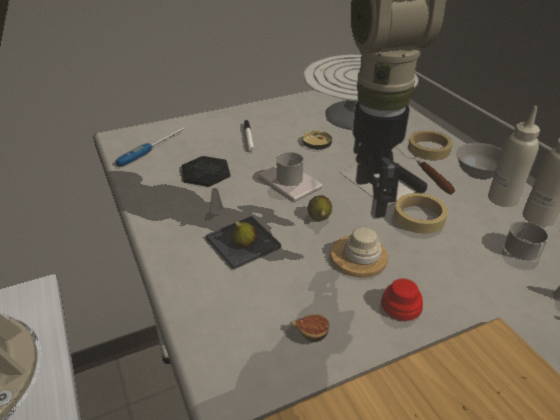

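The wrist view shows the timer at (290,215), the red look-alike at (150,245) well left of the left finger's path, and the other fig at (465,147); the side view shows the ring upright on the slab at (290,170). I'll check the dial's profile.

```bash
python3 - <<'E'
from h import *
for n in ['w5','side0','scene0']:
    m,im,d=pickle.load(open(f'pics/{n}.pkl','rb')); C=cloud(m,d).reshape(-1,3)
    C=C[np.hypot(C[:,0]-.636,C[:,1]+.032)<.042]
    print(n)
    R_=m['world_from_camera']; 
    for z in range(14,60,4):
        P=C[(C[:,2]*1000>=z)&(C[:,2]*1000<z+4)]
        if len(P)>5: print(z,len(P),P[:,:2].min(0).round(3),P[:,:2].max(0).round(3), np.round(np.median(np.hypot(P[:,0]-.636,P[:,1]+.032)),4))
E
```

```text
w5
14 1067 [ 0.594 -0.074] [0.678 0.01 ] 0.0377
18 80 [ 0.605 -0.057] [0.637 0.001] 0.0308
22 98 [ 0.605 -0.06 ] [ 0.631 -0.   ] 0.0305
26 258 [ 0.606 -0.062] [0.654 0.   ] 0.0298
30 200 [ 0.606 -0.061] [ 0.646 -0.001] 0.0289
34 197 [ 0.608 -0.06 ] [ 0.666 -0.002] 0.0281
38 1461 [ 0.608 -0.06 ] [ 0.666 -0.003] 0.0256
42 156 [ 0.612 -0.053] [ 0.649 -0.008] 0.0209
46 112 [ 0.616 -0.051] [ 0.643 -0.01 ] 0.0202
50 128 [ 0.615 -0.052] [ 0.647 -0.01 ] 0.02
54 2537 [ 0.616 -0.052] [ 0.658 -0.01 ] 0.0149
58 243 [ 0.621 -0.049] [ 0.654 -0.014] 0.0094
side0
14 54 [ 0.598 -0.072] [ 0.661 -0.003] 0.0292
18 69 [ 0.605 -0.062] [ 0.66  -0.017] 0.0291
22 79 [ 0.606 -0.063] [ 0.66  -0.013] 0.0289
26 101 [ 0.606 -0.063] [ 0.664 -0.009] 0.0278
30 59 [ 0.609 -0.06 ] [ 0.657 -0.009] 0.0268
34 156 [ 0.608 -0.059] [ 0.665 -0.004] 0.0259
38 122 [ 0.612 -0.058] [ 0.664 -0.009] 0.0216
42 54 [ 0.616 -0.052] [ 0.655 -0.021] 0.0191
46 47 [ 0.616 -0.051] [ 0.655 -0.015] 0.019
50 97 [ 0.616 -0.052] [ 0.656 -0.01 ] 0.018
54 247 [ 0.617 -0.049] [ 0.657 -0.011] 0.0138
scene0
14 36 [ 0.605 -0.065] [ 0.66  -0.008] 0.0288
18 40 [ 0.605 -0.063] [ 0.648 -0.005] 0.029
22 40 [ 0.605 -0.062] [ 0.646 -0.013] 0.0291
26 59 [ 0.605 -0.063] [ 0.651 -0.003] 0.0281
30 39 [ 0.609 -0.06 ] [ 0.65  -0.011] 0.0268
34 82 [ 0.609 -0.061] [ 0.665 -0.002] 0.0255
38 47 [ 0.611 -0.058] [ 0.659 -0.009] 0.021
42 35 [ 0.615 -0.054] [ 0.65  -0.015] 0.0195
46 31 [ 0.616 -0.052] [ 0.656 -0.015] 0.019
50 52 [ 0.615 -0.052] [ 0.659 -0.011] 0.0182
54 86 [ 0.619 -0.051] [ 0.657 -0.013] 0.0139
```

servo_tool(increments=[{"offset": [0, 0.4, -0.2], "yaw": 0}, {"offset": [0, 0.4, -0.2], "yaw": 0}, {"offset": [0, 0.4, -0.2], "yaw": 0}, {"offset": [1, 0.4, -0.2], "yaw": 0}, {"offset": [2, 0.4, -0.2], "yaw": 0}, {"offset": [2, 0.4, -0.2], "yaw": 0}, {"offset": [2, 0.4, -0.2], "yaw": 0}, {"offset": [2, 0.4, -0.2], "yaw": 0}])

```text
clock: 8.55
tcp_pos: [0.6356, -0.0274, 0.0983]
orientation: [0.699, 0.104, 0.699, -0.104]
wrist_force: [0.6, -0.3, -0.7]
finger_gap: 0.0853
```

```bash
python3 go.py .636,-.032,.029
```

```text
t 8.55 tcp [ 0.6356 -0.0274  0.0983] gap 0.0853 F [ 0.6 -0.3 -0.7] yaxis [0.291 0.957 0.   ]
.636,-.032,.029 offset cm [ 6.93 -0.43  0.18]
```

servo_tool(increments=[{"offset": [0, -0.45, 0.05], "yaw": 0}, {"offset": [0, -0.45, 0.05], "yaw": 0}, {"offset": [2, -0.45, 0.05], "yaw": 0}, {"offset": [4, -0.45, 0.05], "yaw": 0}, {"offset": [6, -0.45, 0.05], "yaw": 0}, {"offset": [7.0, -0.45, 0.05], "yaw": 0}, {"offset": [7.0, -0.45, 0.05], "yaw": 0}, {"offset": [7.0, -0.45, 0.05], "yaw": 0}])

```text
clock: 9.35
tcp_pos: [0.635, -0.0318, 0.0289]
orientation: [0.7, 0.104, 0.699, -0.104]
wrist_force: [-0.4, 0.7, -0.0]
finger_gap: 0.0853
```

```bash
python3 go.py .636,-.032,.0275
```

```text
t 9.35 tcp [ 0.635  -0.0318  0.0289] gap 0.0853 F [-0.4  0.7 -0. ] yaxis [0.291 0.957 0.   ]
.636,-.032,.0275 offset cm [0.14 0.01 0.1 ]
```

servo_tool(increments=[{"offset": [0.1, 0, 0.1], "yaw": 0}, {"offset": [0.1, 0, 0.1], "yaw": 0}, {"offset": [0.1, 0, 0.1], "yaw": 0}, {"offset": [0.1, 0, 0.1], "yaw": 0}, {"offset": [0.1, 0, 0.1], "yaw": 0}, {"offset": [0.1, 0, 0.1], "yaw": 0}, {"offset": [0.1, 0, 0.1], "yaw": 0}, {"offset": [0.1, 0, 0.1], "yaw": 0}], claw=0, force=35)

```text
clock: 10.15
tcp_pos: [0.6372, -0.031, 0.0296]
orientation: [0.701, 0.104, 0.698, -0.103]
wrist_force: [-0.9, 3.5, 6.8]
finger_gap: 0.0533
```

```bash
python3 go.py ; python3 -c "
from h import *
snap('wrist','w6'); snap('side','s4')"
```

```text
t 10.15 tcp [ 0.6372 -0.031   0.0296] gap 0.0533 F [-0.9  3.5  6.8] yaxis [0.29  0.957 0.003]
```

View pics/w6.png

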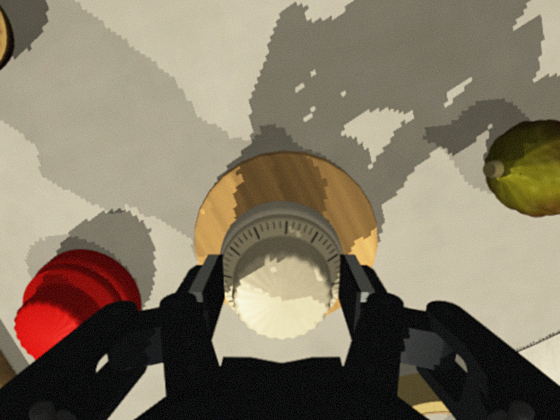

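View pics/s4.png

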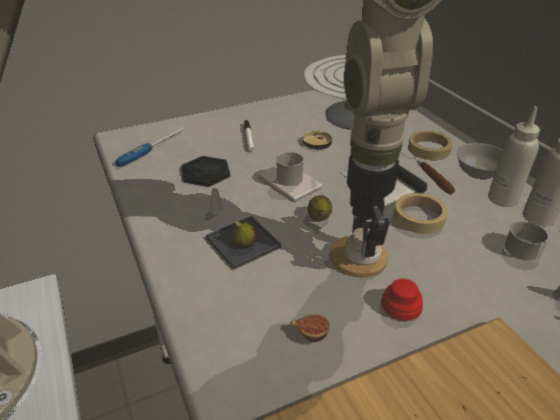

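Gripped: the wrist view shows the pads on the dial at (205,290) and (360,290). I'll test-lift.

servo_tool(increments=[{"offset": [-0.3, 0, 0], "yaw": 0}, {"offset": [-0.6, 0, 0], "yaw": 0}, {"offset": [-1, 0, 0], "yaw": 0}, {"offset": [-1.5, 0, 0], "yaw": 0}, {"offset": [-2, 0, 0], "yaw": 0}, {"offset": [-2.5, 0, 0], "yaw": 0}, {"offset": [-3, 0, 0], "yaw": 0}, {"offset": [-3, 0, 0], "yaw": 0}])

```text
clock: 11.05
tcp_pos: [0.6363, -0.0321, 0.0583]
orientation: [0.7, 0.104, 0.699, -0.104]
wrist_force: [0.5, 0.1, -1.4]
finger_gap: 0.0535
```

```bash
python3 go.py .476,.346,.13; python3 -c "
from h import *
snap('wrist','w7'); snap('side','s5')"
```

```text
t 11.05 tcp [ 0.6363 -0.0321  0.0583] gap 0.0535 F [ 0.5  0.1 -1.4] yaxis [0.291 0.957 0.   ]
.476,.346,.13 offset cm [ -7.2   31.53 -26.31]
```

View pics/w7.png

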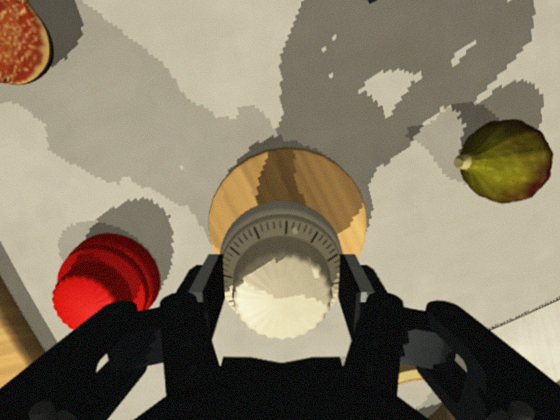

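View pics/s5.png

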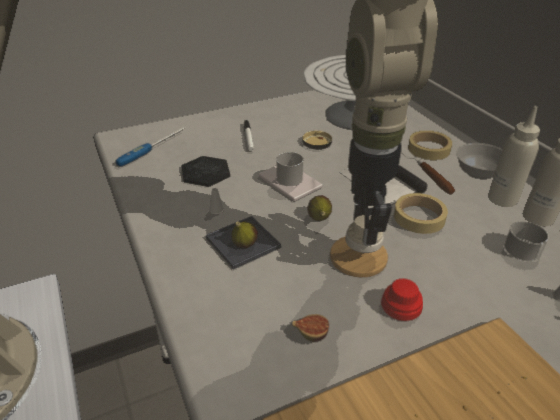

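The timer rose level with the gripper, and the wrist force of −1.4 N fits its weight. Carrying it to the pad.

servo_tool(increments=[{"offset": [-2.4, 0, 0], "yaw": 0}, {"offset": [-5, 1, -1], "yaw": 0}, {"offset": [-7.2, 3.5, -3], "yaw": 0}, {"offset": [-7.2, 6.5, -5.5], "yaw": 0}, {"offset": [-7.2, 9.5, -8], "yaw": 0}, {"offset": [-7.2, 12.5, -10.5], "yaw": 0}, {"offset": [-7.2, 15.5, -13], "yaw": 0}, {"offset": [-7.2, 18.5, -15.5], "yaw": 0}])

```text
clock: 11.95
tcp_pos: [0.5401, 0.1913, 0.1291]
orientation: [0.699, 0.104, 0.7, -0.104]
wrist_force: [0.9, 0.2, 0.3]
finger_gap: 0.0534
```

```bash
python3 go.py .476,.346,.13
```

```text
t 11.95 tcp [0.5401 0.1913 0.1291] gap 0.0534 F [0.9 0.2 0.3] yaxis [ 0.291  0.957 -0.   ]
.476,.346,.13 offset cm [ -0.09  12.94 -10.63]
```

servo_tool(increments=[{"offset": [0, 2.8, -2.3], "yaw": 0}, {"offset": [0, 5.6, -4.6], "yaw": 0}, {"offset": [0, 8.4, -7], "yaw": 0}, {"offset": [0, 11, -9.1], "yaw": 0}, {"offset": [0, 12.5, -10.3], "yaw": 0}, {"offset": [0, 13.0, -10.8], "yaw": 0}, {"offset": [0, 13.0, -10.8], "yaw": 0}, {"offset": [0, 13.0, -10.8], "yaw": 0}])

```text
clock: 12.75
tcp_pos: [0.4757, 0.345, 0.1291]
orientation: [0.699, 0.104, 0.699, -0.104]
wrist_force: [0.1, -1.2, -1.2]
finger_gap: 0.0533
```

```bash
python3 go.py .476,.346,.028; python3 -c "
from h import *
snap('wrist','w8')"
```

```text
t 12.75 tcp [0.4757 0.345  0.1291] gap 0.0533 F [ 0.1 -1.2 -1.2] yaxis [ 0.291  0.957 -0.001]
.476,.346,.028 offset cm [10.11  0.11 -0.  ]
```

View pics/w8.png

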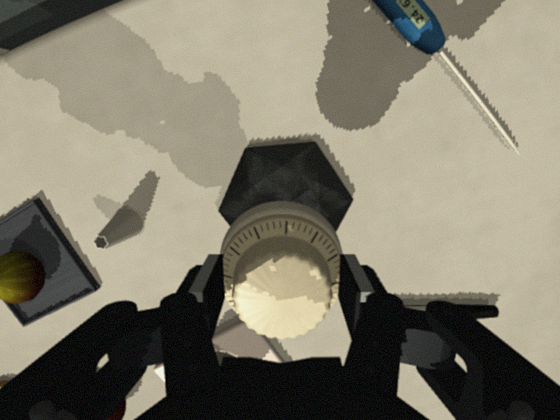

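The timer is still level in the grip, with the pad at (287,185) ahead of it as expected from the camera's slant. Lowering.

servo_tool(increments=[{"offset": [2, 0.05, 0], "yaw": 0}, {"offset": [4.5, 0.05, 0], "yaw": 0}, {"offset": [7, 0.05, 0], "yaw": 0}, {"offset": [8.8, 0.05, 0], "yaw": 0}, {"offset": [9.7, 0.05, 0], "yaw": 0}, {"offset": [10.0, 0.05, 0], "yaw": 0}, {"offset": [10.0, 0.05, 0], "yaw": 0}, {"offset": [10.0, 0.05, 0], "yaw": 0}])

```text
clock: 13.6
tcp_pos: [0.4766, 0.3465, 0.0304]
orientation: [0.7, 0.104, 0.699, -0.104]
wrist_force: [-0.1, 0.8, -0.8]
finger_gap: 0.0532
```

```bash
python3 go.py .476,.346,.026
```

```text
t 13.6 tcp [0.4766 0.3465 0.0304] gap 0.0532 F [-0.1  0.8 -0.8] yaxis [0.291 0.957 0.001]
.476,.346,.026 offset cm [ 0.44 -0.06 -0.04]
```

servo_tool(increments=[{"offset": [0.2, 0, 0], "yaw": 0}, {"offset": [0.3, 0, 0], "yaw": 0}, {"offset": [0.4, 0, 0], "yaw": 0}, {"offset": [0.45, 0, 0], "yaw": 0}, {"offset": [0.5, 0, 0], "yaw": 0}, {"offset": [0.55, 0, 0], "yaw": 0}, {"offset": [0.6, 0, 0], "yaw": 0}, {"offset": [0.6, 0, 0], "yaw": 0}])

```text
clock: 14.4
tcp_pos: [0.4759, 0.3465, 0.0256]
orientation: [0.7, 0.104, 0.699, -0.103]
wrist_force: [-5.0, -4.5, 13.2]
finger_gap: 0.0535
```

Contact (13 N) at 0.0256, exactly as predicted. Releasing.

servo_tool(increments=[{"offset": [-0.1, 0, 0], "yaw": 0}, {"offset": [-0.1, 0, 0], "yaw": 0}, {"offset": [-0.1, 0, 0], "yaw": 0}, {"offset": [-0.1, 0, 0], "yaw": 0}, {"offset": [-0.5, 0, 0], "yaw": 0}, {"offset": [-3, 0, 0], "yaw": 0}, {"offset": [-6, 0, 0], "yaw": 0}, {"offset": [-9, 0, 0], "yaw": 0}], claw=1)

```text
clock: 15.2
tcp_pos: [0.4753, 0.3461, 0.114]
orientation: [0.699, 0.104, 0.7, -0.104]
wrist_force: [1.5, -0.3, -0.1]
finger_gap: 0.0852
```

```bash
python3 go.py .466,.091,.11; python3 -c "
from h import *
snap('side','s6')"
```

```text
t 15.2 tcp [0.4753 0.3461 0.114 ] gap 0.0852 F [ 1.5 -0.3 -0.1] yaxis [ 0.291  0.957 -0.001]
.466,.091,.11 offset cm [  0.41 -24.68   6.53]
```

View pics/s6.png

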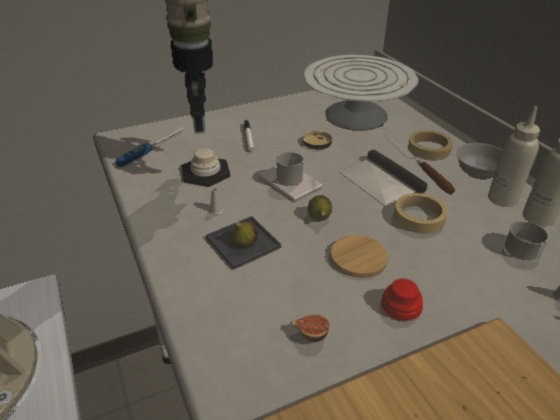

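The timer stands upright on the pad at (206,164) and the board at (360,255) is clear. On to the fig.

servo_tool(increments=[{"offset": [0, -3.5, 0.9], "yaw": 0}, {"offset": [0, -7, 1.8], "yaw": 0}, {"offset": [0, -10.8, 2.8], "yaw": 0}, {"offset": [0, -14.6, 3.9], "yaw": 0}, {"offset": [0, -18.5, 5], "yaw": 0}, {"offset": [0, -22, 5.9], "yaw": 0}, {"offset": [0, -24, 6.4], "yaw": 0}, {"offset": [0, -24.7, 6.5], "yaw": 0}], claw=0.8)

```text
clock: 16.05
tcp_pos: [0.4661, 0.0892, 0.1134]
orientation: [0.699, 0.105, 0.699, -0.105]
wrist_force: [0.4, 0.7, 0.5]
finger_gap: 0.0687
```

servo_tool(increments=[{"offset": [0, 0, 0], "yaw": 0}, {"offset": [0, 0, 0], "yaw": 0}, {"offset": [0, 0, 0], "yaw": 0}, {"offset": [0, 0, 0], "yaw": 0}, {"offset": [0, 0, 0], "yaw": 0}, {"offset": [0, 0, 0], "yaw": 0}, {"offset": [0, 0, 0], "yaw": 0}, {"offset": [0, 0, 0], "yaw": 0}])

```text
clock: 16.85
tcp_pos: [0.4661, 0.0912, 0.1133]
orientation: [0.699, 0.104, 0.699, -0.104]
wrist_force: [0.1, 0.4, 0.1]
finger_gap: 0.0679
```

```bash
python3 go.py .466,.091,.07  .466,.091,.006; python3 -c "
from h import *
snap('wrist','w9')"
```

```text
t 16.85 tcp [0.4661 0.0912 0.1133] gap 0.0679 F [0.1 0.4 0.1] yaxis [0.29  0.957 0.   ]
.466,.091,.07 offset cm [ 4.33 -0.02 -0.  ]
.466,.091,.006 offset cm [10.73 -0.02 -0.  ]
```

View pics/w9.png

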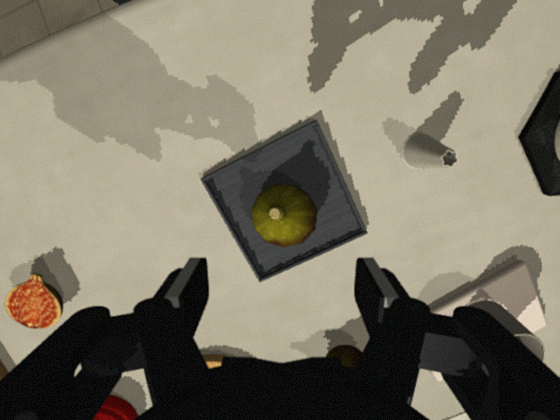

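The wrist view shows the fig at (284,215) centred between the pads, stem at (276,214). A quick depth check before descending.

```bash
python3 - <<'E'
from h import *
m,im,d=pickle.load(open('pics/w9.pkl','rb')); C=cloud(m,d)[160:260,230:340].reshape(-1,3)
for z in range(10,58,6):
    P=C[(C[:,2]*1000>=z)&(C[:,2]*1000<z+6)]
    if len(P)>5: print(z,len(P),P[:,:2].min(0).round(3),P[:,:2].max(0).round(3),np.round(cv2.minEnclosingCircle(P[:,:2].astype(np.float32))[0],4))
m,im,d=pickle.load(open('pics/s6.pkl','rb')); C=cloud(m,d).reshape(-1,3)
for nm,c in [('timer',(.476,.346)),('ring',(.626,.234)),('fig',(.466,.091))]:
    P=C[(np.hypot(*(C[:,:2]-c).T)<.045)&(C[:,2]>.015)]; print(nm,P.min(0).round(3),P.max(0).round(3))
E
```

```text
10 307 [0.417 0.046] [0.513 0.142] [0.4645 0.0932]
16 52 [0.442 0.074] [0.46  0.115] [0.4549 0.0946]
22 218 [0.442 0.068] [0.477 0.117] [0.4651 0.0926]
28 560 [0.443 0.069] [0.489 0.117] [0.4662 0.0927]
34 955 [0.446 0.072] [0.487 0.114] [0.4663 0.0926]
40 1055 [0.449 0.077] [0.482 0.109] [0.4653 0.0926]
46 230 [0.45  0.084] [0.47  0.099] [0.4604 0.0905]
52 142 [0.45  0.086] [0.46  0.094] [0.455  0.0904]
timer [0.436 0.302 0.015] [0.512 0.391 0.369]
ring [0.597 0.204 0.015] [0.653 0.264 0.062]
fig [0.443 0.067 0.015] [0.49  0.107 0.056]
```

servo_tool(increments=[{"offset": [2, 0.15, 0], "yaw": 0}, {"offset": [4.5, 0.15, 0], "yaw": 0}, {"offset": [7, 0.15, 0], "yaw": 0}, {"offset": [9, 0.15, 0], "yaw": 0}, {"offset": [10.2, 0.15, 0], "yaw": 0}, {"offset": [10.6, 0.15, 0], "yaw": 0}, {"offset": [10.6, 0.15, 0], "yaw": 0}, {"offset": [10.6, 0.15, 0], "yaw": 0}])

```text
clock: 17.7
tcp_pos: [0.4671, 0.0925, 0.0079]
orientation: [0.7, 0.104, 0.699, -0.104]
wrist_force: [0.7, 0.6, 0.6]
finger_gap: 0.0685
```

servo_tool(increments=[{"offset": [0, 0, 0], "yaw": 0}, {"offset": [0, 0, 0], "yaw": 0}, {"offset": [0, 0, 0], "yaw": 0}, {"offset": [0, 0, 0], "yaw": 0}, {"offset": [0, 0, 0], "yaw": 0}, {"offset": [0, 0, 0], "yaw": 0}, {"offset": [0, 0, 0], "yaw": 0}, {"offset": [0, 0, 0], "yaw": 0}], claw=0, force=20)

```text
clock: 18.5
tcp_pos: [0.4673, 0.0924, 0.0083]
orientation: [0.7, 0.104, 0.699, -0.104]
wrist_force: [-1.2, -0.4, 6.6]
finger_gap: 0.0483
```

```bash
python3 go.py ; python3 -c "
from h import *
snap('wrist','w10'); snap('side','s7')"
```

```text
t 18.5 tcp [0.4673 0.0924 0.0083] gap 0.0483 F [-1.2 -0.4  6.6] yaxis [0.291 0.957 0.   ]
```

View pics/w10.png

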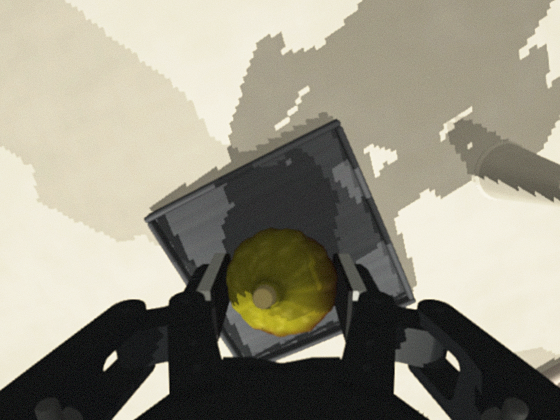

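View pics/s7.png

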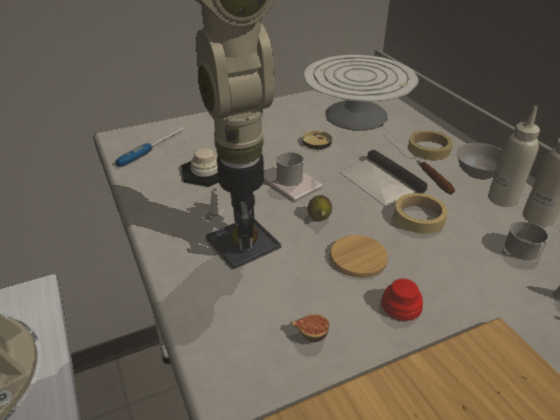

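The fig is gripped upright, at (282,280) in the wrist view. Test-lift.

servo_tool(increments=[{"offset": [-0.3, 0, 0], "yaw": 0}, {"offset": [-0.6, 0, 0], "yaw": 0}, {"offset": [-1, 0, 0], "yaw": 0}, {"offset": [-1.8, 0, 0], "yaw": 0}, {"offset": [-3, 0, 0], "yaw": 0}, {"offset": [-4.5, 0, 0], "yaw": 0}, {"offset": [-6.5, 0, 0], "yaw": 0}, {"offset": [-8, 0, 0], "yaw": 0}])

```text
clock: 19.4
tcp_pos: [0.4668, 0.0925, 0.0888]
orientation: [0.7, 0.104, 0.699, -0.104]
wrist_force: [0.3, 1.2, -0.5]
finger_gap: 0.0481
```

```bash
python3 go.py .632,-.028,.09; python3 -c "
from h import *
snap('wrist','w11'); snap('side','s8')"
```

```text
t 19.4 tcp [0.4668 0.0925 0.0888] gap 0.0481 F [ 0.3  1.2 -0.5] yaxis [0.29  0.957 0.   ]
.632,-.028,.09 offset cm [-0.1  -6.74 19.31]
```

View pics/w11.png

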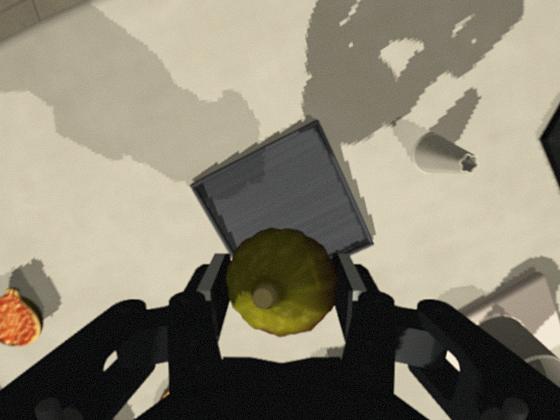

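View pics/s8.png

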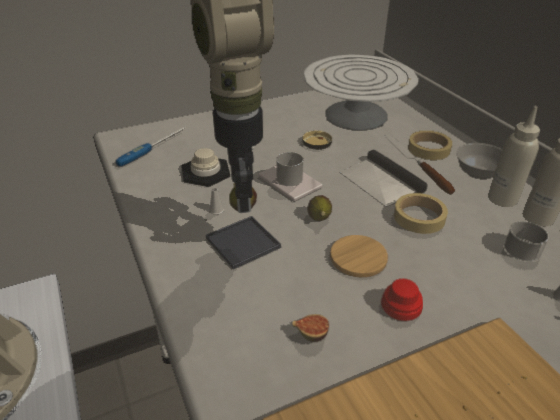

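The fig is unchanged in the grip and the tray is empty. Carrying it to the board.

servo_tool(increments=[{"offset": [-0.5, -1, 2.8], "yaw": 0}, {"offset": [-0.5, -2, 5.7], "yaw": 0}, {"offset": [-0.5, -3, 8.6], "yaw": 0}, {"offset": [-0.5, -4, 11.5], "yaw": 0}, {"offset": [-0.5, -5, 14.4], "yaw": 0}, {"offset": [-0.5, -6, 17.2], "yaw": 0}, {"offset": [-0.5, -6.6, 18.9], "yaw": 0}, {"offset": [-0.5, -6.75, 19.3], "yaw": 0}])

```text
clock: 20.3
tcp_pos: [0.6327, -0.0296, 0.0911]
orientation: [0.699, 0.104, 0.699, -0.104]
wrist_force: [0.1, 1.1, -0.2]
finger_gap: 0.0483
```

servo_tool(increments=[{"offset": [1, 0, 0], "yaw": 0}, {"offset": [2.5, 0, 0], "yaw": 0}, {"offset": [4, 0, 0], "yaw": 0}, {"offset": [5.5, 0, 0], "yaw": 0}, {"offset": [6.2, 0, 0], "yaw": 0}, {"offset": [6.2, 0, 0], "yaw": 0}, {"offset": [6.2, 0, 0], "yaw": 0}, {"offset": [6.2, 0, 0], "yaw": 0}])

```text
clock: 21.1
tcp_pos: [0.6321, -0.028, 0.0312]
orientation: [0.7, 0.104, 0.699, -0.104]
wrist_force: [0.6, -0.8, -0.6]
finger_gap: 0.048
```

```bash
python3 go.py .632,-.028,.0173
```

```text
t 21.1 tcp [ 0.6321 -0.028   0.0312] gap 0.048 F [ 0.6 -0.8 -0.6] yaxis [0.29  0.957 0.   ]
.632,-.028,.0173 offset cm [ 1.39 -0.   -0.01]
```

servo_tool(increments=[{"offset": [0.5, 0, 0], "yaw": 0}, {"offset": [0.9, 0, 0], "yaw": 0}, {"offset": [1.1, 0, 0], "yaw": 0}, {"offset": [1.25, 0, 0], "yaw": 0}, {"offset": [1.3, 0, 0], "yaw": 0}, {"offset": [1.35, 0, 0], "yaw": 0}, {"offset": [1.4, 0, 0], "yaw": 0}, {"offset": [1.4, 0, 0], "yaw": 0}])

```text
clock: 21.9
tcp_pos: [0.6315, -0.0282, 0.0174]
orientation: [0.7, 0.104, 0.699, -0.104]
wrist_force: [-2.7, 0.8, 7.5]
finger_gap: 0.0477
```

```bash
python3 go.py; python3 -c "
from h import *
snap('side','s9')"
```

```text
t 21.9 tcp [ 0.6315 -0.0282  0.0174] gap 0.0477 F [-2.7  0.8  7.5] yaxis [ 0.291  0.957 -0.   ]
```

View pics/s9.png

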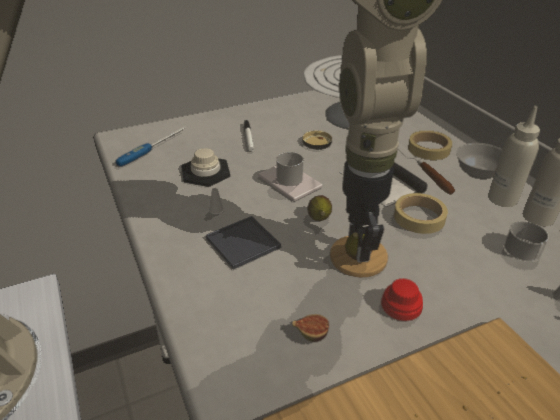

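The fig stands on the board (359,245), with contact felt. Releasing.

servo_tool(increments=[{"offset": [-0.05, 0, 0], "yaw": 0}, {"offset": [-0.05, 0, 0], "yaw": 0}, {"offset": [-0.05, 0, 0], "yaw": 0}, {"offset": [-0.05, 0, 0], "yaw": 0}, {"offset": [-0.05, 0, 0], "yaw": 0}, {"offset": [-1, 0, 0], "yaw": 0}, {"offset": [-4, 0, 0], "yaw": 0}, {"offset": [-8, 0, 0], "yaw": 0}], claw=1)

```text
clock: 22.75
tcp_pos: [0.6298, -0.0279, 0.0955]
orientation: [0.698, 0.104, 0.701, -0.104]
wrist_force: [0.5, 0.0, 0.7]
finger_gap: 0.0856
```

```bash
python3 go.py .625,.234,.11; python3 -c "
from h import *
m,im,d=snap('side','s10')
C=cloud(m,d).reshape(-1,3)
for nm,c in [('ring',(.625,.234)),('fig',(.632,-.028))]:
    P=C[(np.hypot(*(C[:,:2]-c).T)<.04)&(C[:,2]>.018)&(C[:,2]<.07)]; print(nm,P.min(0).round(3),P.max(0).round(3))
"
```

```text
t 22.75 tcp [ 0.6298 -0.0279  0.0955] gap 0.0856 F [0.5 0.  0.7] yaxis [ 0.291  0.957 -0.   ]
.625,.234,.11 offset cm [-1.42 24.92 -8.08]
ring [0.596 0.205 0.018] [0.653 0.265 0.061]
fig [ 0.607 -0.055  0.019] [ 0.652 -0.01   0.065]
```

View pics/s10.png

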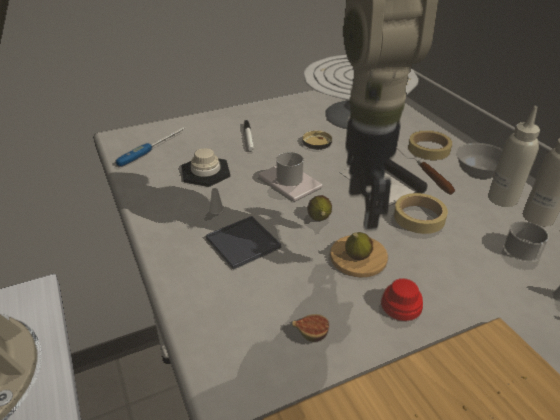

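The fig stands upright on the board: centre about (0.630, −0.030), top at 0.065 m as expected. Next, the ring on the slab.

servo_tool(increments=[{"offset": [-1.4, 3.5, -1.1], "yaw": 0}, {"offset": [-1.4, 7.2, -2.3], "yaw": 0}, {"offset": [-1.4, 10.8, -3.5], "yaw": 0}, {"offset": [-1.4, 14.4, -4.8], "yaw": 0}, {"offset": [-1.4, 18, -6], "yaw": 0}, {"offset": [-1.4, 21.6, -7.2], "yaw": 0}, {"offset": [-1.4, 24.2, -8.1], "yaw": 0}, {"offset": [-1.4, 24.9, -8.3], "yaw": 0}])

```text
clock: 23.6
tcp_pos: [0.6242, 0.2375, 0.111]
orientation: [0.7, 0.103, 0.699, -0.102]
wrist_force: [0.3, -0.3, 0.9]
finger_gap: 0.0854
```

servo_tool(increments=[{"offset": [0, 0, 0], "yaw": 0}, {"offset": [0, 0, 0], "yaw": 0}, {"offset": [0, 0, 0], "yaw": 0}, {"offset": [0, 0, 0], "yaw": 0}, {"offset": [1, 0, 0], "yaw": 0}, {"offset": [2, 0, 0], "yaw": 0}, {"offset": [2, 0, 0], "yaw": 0}, {"offset": [2, 0, 0], "yaw": 0}])

```text
clock: 24.4
tcp_pos: [0.6239, 0.2339, 0.0893]
orientation: [0.699, 0.104, 0.7, -0.104]
wrist_force: [-0.4, 0.2, 0.3]
finger_gap: 0.085
```

```bash
python3 go.py .625,.2335,.0195; python3 -c "
from h import *
m,im,d=snap('wrist','w12')"
```

```text
t 24.4 tcp [0.6239 0.2339 0.0893] gap 0.085 F [-0.4  0.2  0.3] yaxis [ 0.291  0.957 -0.001]
.625,.2335,.0195 offset cm [ 6.98 -0.    0.13]
```

View pics/w12.png

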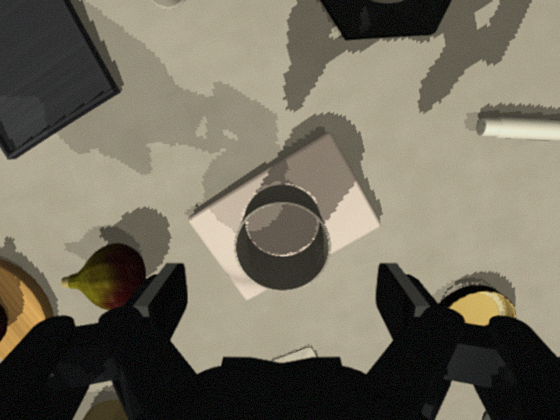

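The ring is at (282,240), centred between the fingers, and the other fig at (110,275) lies on the bench about 55 mm clear of the left finger. Descending and gripping.

servo_tool(increments=[{"offset": [2, 0, 0.1], "yaw": 0}, {"offset": [4, 0, 0.1], "yaw": 0}, {"offset": [5.8, 0, 0.1], "yaw": 0}, {"offset": [6.7, 0, 0.1], "yaw": 0}, {"offset": [7, 0, 0.1], "yaw": 0}, {"offset": [7, 0, 0.1], "yaw": 0}, {"offset": [7, 0, 0.1], "yaw": 0}, {"offset": [7, 0, 0.1], "yaw": 0}])

```text
clock: 25.25
tcp_pos: [0.6263, 0.2341, 0.0215]
orientation: [0.7, 0.104, 0.699, -0.104]
wrist_force: [0.4, -0.3, 0.9]
finger_gap: 0.0849
```

servo_tool(increments=[{"offset": [0, 0, 0], "yaw": 0}, {"offset": [0, 0, 0], "yaw": 0}, {"offset": [0, 0, 0], "yaw": 0}, {"offset": [0, 0, 0], "yaw": 0}, {"offset": [0, 0, 0], "yaw": 0}, {"offset": [0, 0, 0], "yaw": 0}, {"offset": [0, 0, 0], "yaw": 0}, {"offset": [0, 0, 0], "yaw": 0}], claw=0, force=30)

```text
clock: 26.05
tcp_pos: [0.6259, 0.234, 0.021]
orientation: [0.7, 0.104, 0.699, -0.104]
wrist_force: [-1.2, -0.9, 5.3]
finger_gap: 0.0542
```

servo_tool(increments=[{"offset": [-0.3, 0, 0], "yaw": 0}, {"offset": [-0.6, 0, 0], "yaw": 0}, {"offset": [-1, 0, 0], "yaw": 0}, {"offset": [-2, 0, 0], "yaw": 0}, {"offset": [-3.5, 0, 0], "yaw": 0}, {"offset": [-5, 0, 0], "yaw": 0}, {"offset": [-6.5, 0, 0], "yaw": 0}, {"offset": [-8, 0, 0], "yaw": 0}])

```text
clock: 26.85
tcp_pos: [0.6255, 0.2339, 0.1016]
orientation: [0.7, 0.104, 0.699, -0.104]
wrist_force: [1.1, -0.1, -0.4]
finger_gap: 0.0538
```

```bash
python3 go.py .464,.0945,.10; python3 -c "
from h import *
m,im,d=snap('wrist','w13')"
```

```text
t 26.85 tcp [0.6255 0.2339 0.1016] gap 0.0538 F [ 1.1 -0.1 -0.4] yaxis [0.291 0.957 0.   ]
.464,.0945,.10 offset cm [  0.15 -18.04 -11.41]
```

View pics/w13.png

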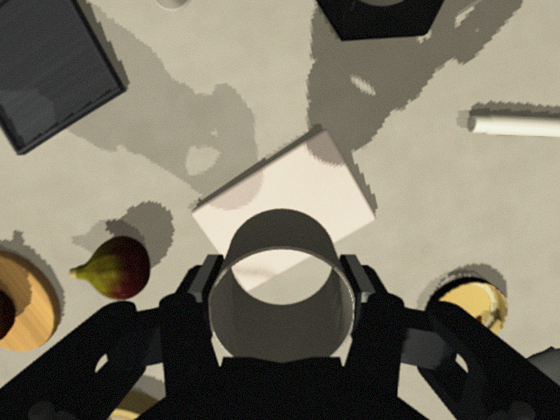

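The ring is lifted straight. Carrying it to the tray.

servo_tool(increments=[{"offset": [0, -2.6, -1.6], "yaw": 0}, {"offset": [0, -5.4, -3.4], "yaw": 0}, {"offset": [0, -8.2, -5.2], "yaw": 0}, {"offset": [0, -11, -7], "yaw": 0}, {"offset": [0, -13.8, -8.7], "yaw": 0}, {"offset": [0, -16.4, -10.4], "yaw": 0}, {"offset": [0, -17.7, -11.2], "yaw": 0}, {"offset": [0, -18.05, -11.4], "yaw": 0}])

```text
clock: 27.7
tcp_pos: [0.4625, 0.0935, 0.1005]
orientation: [0.699, 0.104, 0.7, -0.104]
wrist_force: [0.5, 0.7, -0.3]
finger_gap: 0.0538
```

servo_tool(increments=[{"offset": [0, 0, 0], "yaw": 0}, {"offset": [1, 0, 0], "yaw": 0}, {"offset": [2.5, 0, 0], "yaw": 0}, {"offset": [4.5, 0, 0], "yaw": 0}, {"offset": [6, 0, 0], "yaw": 0}, {"offset": [6.5, 0, 0], "yaw": 0}, {"offset": [6.5, 0, 0], "yaw": 0}, {"offset": [6.5, 0, 0], "yaw": 0}])

```text
clock: 28.5
tcp_pos: [0.4646, 0.0946, 0.0355]
orientation: [0.7, 0.104, 0.699, -0.104]
wrist_force: [-0.6, 0.5, -0.4]
finger_gap: 0.054
```

```bash
python3 go.py .464,.0945,.014; python3 -c "
from h import *
m,im,d=snap('side','s11')"
```

```text
t 28.5 tcp [0.4646 0.0946 0.0355] gap 0.054 F [-0.6  0.5 -0.4] yaxis [0.29  0.957 0.   ]
.464,.0945,.014 offset cm [ 2.15 -0.03 -0.05]
```

View pics/s11.png

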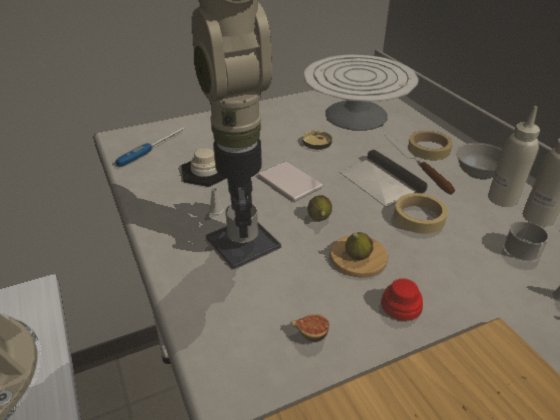

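The ring is over the tray's middle (243,225). Lowering to contact.

servo_tool(increments=[{"offset": [0.6, 0, 0], "yaw": 0}, {"offset": [1.2, 0, 0], "yaw": 0}, {"offset": [1.7, 0, 0], "yaw": 0}, {"offset": [1.9, 0, 0], "yaw": 0}, {"offset": [2.05, 0, 0], "yaw": 0}, {"offset": [2.15, 0, 0], "yaw": 0}, {"offset": [2.2, 0, 0], "yaw": 0}, {"offset": [2.25, 0, 0], "yaw": 0}])

```text
clock: 29.35
tcp_pos: [0.4638, 0.0943, 0.0139]
orientation: [0.7, 0.104, 0.699, -0.104]
wrist_force: [-5.7, -1.3, 15.6]
finger_gap: 0.0534
```

servo_tool(increments=[{"offset": [-0.1, 0, 0], "yaw": 0}, {"offset": [-0.1, 0, 0], "yaw": 0}, {"offset": [-0.1, 0, 0], "yaw": 0}, {"offset": [-0.1, 0, 0], "yaw": 0}, {"offset": [-0.5, 0, 0], "yaw": 0}, {"offset": [-3, 0, 0], "yaw": 0}, {"offset": [-7, 0, 0], "yaw": 0}, {"offset": [-11, 0, 0], "yaw": 0}], claw=1)

```text
clock: 30.15
tcp_pos: [0.4631, 0.0943, 0.1237]
orientation: [0.699, 0.104, 0.7, -0.104]
wrist_force: [0.1, -0.4, -0.7]
finger_gap: 0.0851
```

servo_tool(increments=[{"offset": [-5, 0, 0], "yaw": 0}, {"offset": [-9, 0, 0], "yaw": 0}, {"offset": [-9, 0, 0], "yaw": 0}, {"offset": [-9, 0, 0], "yaw": 0}, {"offset": [-9, 0, 0], "yaw": 0}, {"offset": [-9, 0, 0], "yaw": 0}, {"offset": [-9, 0, 0], "yaw": 0}, {"offset": [-9, 0, 0], "yaw": 0}])

```text
clock: 30.95
tcp_pos: [0.4634, 0.0943, 0.2119]
orientation: [0.699, 0.104, 0.7, -0.104]
wrist_force: [-0.0, -0.5, 0.5]
finger_gap: 0.0852
```

```bash
python3 go.py; python3 -c "
from h import *
for n in ('side','scene'):
  m,im,d=snap(n,n+'_end')
  C=cloud(m,d).reshape(-1,3)
  for nm,c,z in [('ring',(.464,.0945),.015),('fig',(.632,-.028),.018),('timer',(.476,.346),.014),('nozzle',(.452,.207),.004),('ofig',(.622,.096),.005),('half',(.479,-.14),.009)]:
    P=C[(np.hypot(*(C[:,:2]-c).T)<.04)&(C[:,2]>z)&(C[:,2]<.08)]; print(n,nm,len(P),P.min(0).round(3),P.max(0).round(3))
"
```

```text
t 30.95 tcp [0.4634 0.0943 0.2119] gap 0.0852 F [-0.  -0.5  0.5] yaxis [ 0.291  0.957 -0.001]
side ring 946 [0.436 0.065 0.015] [0.491 0.125 0.055]
side fig 604 [ 0.607 -0.055  0.019] [ 0.651 -0.011  0.065]
side timer 630 [0.446 0.313 0.014] [0.508 0.365 0.054]
side nozzle 238 [0.44  0.193 0.004] [0.465 0.218 0.051]
side ofig 493 [0.603 0.07  0.005] [0.648 0.118 0.046]
side half 703 [ 0.456 -0.166  0.01 ] [ 0.506 -0.119  0.028]
scene ring 567 [0.435 0.065 0.015] [0.492 0.123 0.053]
scene fig 315 [ 0.605 -0.054  0.018] [ 0.647 -0.007  0.064]
scene timer 404 [0.445 0.31  0.014] [0.506 0.369 0.053]
scene nozzle 155 [0.44  0.195 0.004] [0.461 0.216 0.05 ]
scene ofig 276 [0.602 0.072 0.006] [0.641 0.122 0.047]
scene half 326 [ 0.456 -0.167  0.009] [ 0.506 -0.12   0.028]
```

View pics/side_end.png

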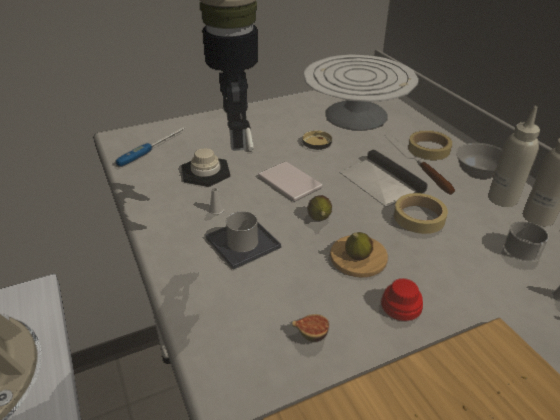

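View pics/scene_end.png

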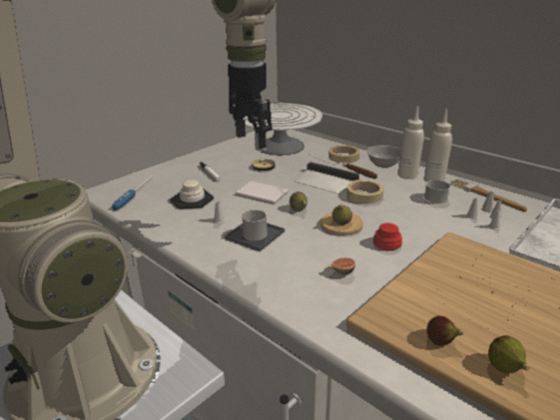

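Both views show the fig on the board at (359,245), the ring on the tray at (243,232) and the timer on the pad at (205,163), all within about 4 mm of centre. The bystanders have not moved. Handing in.

```bash
python3 -c "
from workcell import env
print(env.hand_in())"
```

```text
the job is handed in; nothing more can be done
None
```

All three things are upright and released in the middle of their own places, and I handed the job in at about 31 s of the 85 s allowed. I parked the ring mould on the white slab, moved the timer to the rubber pad and the fig to the wooden board, then moved the ring to the steel tray.

My last measurements, from the side and scene cameras (positions good to about 2 mm):

| Thing | Its place | Distance from middle | Top height |
|---|---|---|---|
| Ring mould | Steel tray | about 1–2 mm | 53–55 mm (about 53 expected) |
| Whole fig | Wooden board | about 3–4 mm | 64–65 mm (64 expected) |
| Timer | Rubber pad | about 1–2 mm | 53–54 mm (about 4 mm lower than it stood on the board, as expected) |

- **Bystanders:** the nozzle, the other fig and the half fig measure where they started, to within the camera error. The red look-alike was not touched.
- **Arm at the end:** it stood still, about 15 cm above the ring, with the gripper open.
- **Disagreements:**
  - The first move call was refused because the rows lacked a yaw; nothing moved.
  - The gripper read about 54 mm on the 56 mm ring and on the 58 mm dial. The dial also looks narrower above about 30 mm than described. Both held firmly on test lifts.

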